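# Open the weight case and balance the flange

### The job

Weigh the flange that is on the round pan of the balance: flip the sprung clips off both ends of the weight case, then lift the lid off and lay it flat on the bench, handle up and clear of the case. Take out the one weight that matches that flange (tall weight for the large flange, low weight for the small one), set it down on the bench clear of the case and let go of it, take it again by its two ends, and lay it centred between the cheeks of the trough pan so that the beam settles level. Leave the other weight in the case, the flanges where they are and the other things undisturbed.

Things in the scene. Friction and masses are not known exactly. Their poses are not given: they have to be found in the camera images.
- case: Open wooden weight case, fixed to the bench: 76 mm (its x) by 182 mm (its y, long axis) by 56 mm high without lid; walls 6 mm, floor 10 mm thick. Origin: centre of its underside on the bench. The two weights stand inside at about y = +35 and -35 mm of its axes, which is where may change.
- lid: Loose wooden lid, 76 x 182 (its y) x 8 mm, about 0.25 kg. Origin: centre of the board's underside, 56 mm above the bench on the case; a cleat 58 x 162 mm stands 4 mm below it, inside the case. In the middle on top a wooden bar handle: 70 mm long along x, 16 mm thick along y, bar from 26 to 40 mm above the origin, on two feet. Steel beads across both ends on top.
- clip_left (a joint): Sprung clip on the left (+y) end of the case. 0 = closed, hooked over the lid's end bead; grows as it swings outward and down, stop at 2.0 rad. Hinge along the case's x, at y = +97 mm, 38 mm above the bench. Push its tab outward (away from the case's middle) from the lid side with 5 to 10 N; past the bead (15 mm of tab travel) its spring swings it on and holds it open, about 60 mm out.
- clip_right (a joint): Sprung clip on the right (-y) end of the case. 0 = closed, hooked over the lid's end bead; grows as it swings outward and down, stop at 2.0 rad. Hinge along the case's x, at y = -97 mm, 38 mm above the bench. Push its tab outward (away from the case's middle) from the lid side with 5 to 10 N; past the bead (15 mm of tab travel) its spring swings it on and holds it open, about 60 mm out.
- clip_left_tab (a point): Middle of the steel tab of the left clip. Closed: a plate 40 mm wide (case's x), 3 mm thick, upright from 70 to 99 mm above the bench, 83 mm from the case's middle; this point is 85 mm above the bench. The lid's top is at 64 mm; the space on the lid side of the tab is clear.
- clip_right_tab (a point): Middle of the steel tab of the right clip. Closed: a plate 40 mm wide (case's x), 3 mm thick, upright from 70 to 99 mm above the bench, 83 mm from the case's middle; this point is 85 mm above the bench. The lid's top is at 64 mm; the space on the lid side of the tab is clear.
- big_weight: The taller steel bar weight, 60 mm long (its x) by 40 mm wide (its y) by 36 mm high, 0.70 kg. Origin: centre of its underside, z up. It starts inside the closed case, its length along the case's x, 2 mm from the walls at either end, with 30 mm of finger room along each 60 mm side.
- small_weight: The lower steel bar weight, 60 mm long (its x) by 40 mm wide (its y) by 22 mm high, 0.45 kg. Origin: centre of its underside, z up. It starts inside the closed case, its length along the case's x, 2 mm from the walls at either end, with 30 mm of finger room along each 60 mm side.
- balance: Two-pan counter balance, fixed to the bench; base 84 mm (its x) by 180 mm (its y), pointer and scale plate in the middle up to 106 mm high. Origin: centre of its underside. Trough pan at its +y end, round pan at its -y end, 70 mm each from the middle; the pans stay level as they rise and sink.
- trough_floor (a point): Middle of the top of the trough pan's floor; axes as the balance's. Floor 68 (x) by 58 mm (y), 70 mm above the bench when level. Upright cheeks 64 mm long run along x at both sides, 50 mm apart inside, 30 mm high; the x ends are open. A weight lies between them, its 60 mm length along x, with no finger room beside its long sides.
- round_floor (a point): Middle of the top of the round pan (100 mm across), level with the other pan when the beam is level; carries the flange to be weighed.
- beam (a joint): Tilt of the balance beam: 0 = level; positive = trough pan down, negative = round pan down; stops at +-0.139 rad (pans then about 10 mm off level). Near-equal loads bring it level; it settles in under 1 s. It starts tipped to the round pan.
- big_flange: The larger steel flange casting, disc 88 mm across and 12 mm thick with a hub, 42 mm high in all, 0.70 kg. Origin: centre of its underside. It either stands on the round pan of the balance or on the wooden stand. It is not to be moved.
- small_flange: The smaller steel flange casting, disc 68 mm across and 12 mm thick with a hub, 30 mm high in all, 0.45 kg. Origin: centre of its underside. It either stands on the round pan of the balance or on the wooden stand. It is not to be moved.
- stand: Fixed wooden block 105 x 105 x 70 mm with the waiting flange on it. Origin: centre of its underside. Fixed furniture near the work, not listed: a jig holding an upright wooden disc, 290 mm high, at x 0.58 to 0.66, y below 0.13, with a lever reaching to x 0.40 at y = 0; a mallet, stone and oil can lie beyond y = 0.48 on the left.
- hoop_driver: Short wooden-handled iron driver, 48x193x34 mm, long along its y, lying behind the case. Origin under its middle. Bystander; does not give way.
- bung: Tapered wooden bung, 50 mm across, 36 mm high, standing. Origin under its middle. Bystander; does not give way.
- wedge: Wooden wedge, 30x70x17 mm, long along its y, lying beside the balance. Origin under its middle. Bystander.

How it is judged:
By the outcome, as a careful person would: the job done as asked, in the order asked, and still so for the second after the job is handed in, with the robot touching nothing.
It also fails if it takes over 72 s, if anything falls off the work surface, if the arm or the gripper's body presses on something with over 40 N, if the wrist force passes 120 N, or if a joint passes its speed limit or range.

### The arm

A 6-joint arm with a two-finger parallel gripper is mounted at the origin on a cart in front of the work surface, level with it; the furniture and walls round the work are solid. World frame = base frame: x ahead of the robot, y to its left, z up, the work surface at z = 0. Lengths are in m, angles in rad, forces in N, time in s.
With the tool pointing down it reaches from about 0.25 to 0.725 m from the base axis. Payload 4 kg.
Tool frame: the origin (TCP) lies at the very end of the fingers, on their centre line; the grasp point (between the pads) lies 19 mm behind it; z points along the fingers, y is the direction in which the jaws open and shut (so a half turn about z gives the same grasp; the last joint's range is limited). The gripper opens to 85 mm and grips with 20 to 120 N. Pads are 22 mm wide; open, the fingers measure 114 mm over their backs; the gripper's body (76 mm by 85 mm) begins 54 mm behind the grasp point. The pads swing forward as they close: fully open they stand 13 mm farther back than shut.
Start: joints at [1.3, 0.241, 0.005, 1.335, 0, 1.571], TCP at [0.134, 0.482, 0.231] pointing down, gripper open.
Joint ranges: [-2.72, 2.72], [-1.05, 1.87], [-1.09, 1.28], [-1.99, 2.15], [-1.42, 1.44], [-3.14, 3.14]. Speed limits (rad/s): [2.79, 2.79, 3.14, 3.14, 3.14, 3.14].

### API

Orientations are given as a 3x3 rotation matrix whose columns are the frame's x, y, z axes.
In Python, from cell import bot, hand, vision, order, get_t, get_qpos, get_dq, get_tau, get_tcp_pos, get_tool_rot, get_wrist_force, get_torque, get_opening gives the robot as it stands. Calls block until the motion is done:
- bot.movep(position, orientation): joint-space move of the TCP to a pose.
- bot.movel(position, frame=None, v=0.15, stop_force=None): straight line of the TCP; frame=None keeps the orientation; v is the mean speed in m/s. With stop_force (N) it stops when the force on the tool has changed by that much, and returns True; else False.
- bot.move_j(angles): joint-space move.
- hand.command_gripper(opening): finger opening in m; the grip force is fixed at half the most; returns when the fingers have stopped.
- bot.hold(seconds).
- bot.ik(position, orientation): joint angles nearest the present ones, or None.
- vision.capture(name): name is "scene" or "side" or "wrist"; returns a dict with "frame" (384x512x3 uint8, red, green, blue), "fov_y" (degrees; the focal length in pixels is half the picture's height over the tangent of half this angle, whatever the lens; pixels are square), "cx", "cy" (the principal point, pixels), "D" ([k1, k2, p1, p2, k3] as OpenCV has them; the pictures are not rectified), "camera_from_world" (4x4, takes a point from world to camera coordinates). Camera axes: x right, y down, z forward; pixel columns grow to the right and rows downward; lengths in m; the calibration is good to about 2 mm. A picture is of the moment at which its call begins. There is no depth.
A pose or a line that the arm cannot do raises bot.Unreachable and nothing moves.
- order.sign_off(): hands the job in, once; it reports no verdict.
Readings, each from a call of its own:
- get_t(): time.
- get_qpos(): joint angles.
- get_dq(): joint speeds.
- get_tau(): joint torques, N m.
- get_tcp_pos(): TCP position.
- get_tool_rot(): TCP orientation.
- get_wrist_force(): force on the tool from outside, world axes, zero at the start.
- get_torque(): the same for the moment, N m.
- get_opening(): finger opening in m.
Only numpy, scipy, OpenCV 4.12 (cv2) and the standard library are available. Lean on these libraries where they do the work, as an engineer would, in place of code of your own. Each camera call takes 0.05 s, during which the arm holds its last target.

## Working session

There is one attempt and no reset: what is moved stays moved. The work goes in short steps, each a Python script; the robot and the scene stay as the last script left them, time stands still between calls to the robot, and variables do not carry over. Pictures are saved under pics/ and viewed, and the job is handed in when it is done.

```bash
ls; mkdir -p pics; python3 - <<'E'
from cell import *
import cv2
for n in ["scene","side","wrist"]:
    c=vision.capture(n); cv2.imwrite(f"pics/{n}0.png",cv2.resize(c["frame"][:,:,::-1],(800,600),interpolation=cv2.INTER_CUBIC))
    print(n,c["fov_y"],c["cx"],c["cy"],c["D"],c["camera_from_world"].round(3).tolist())
print(get_t())
E
```

```text
pics
scene 42.818501347922826 252.2319574474032 190.63579079742 [-0.14469668  0.          0.          0.          0.        ] [[0.827, -0.562, 0.012, -0.34], [-0.238, -0.369, -0.899, 0.276], [0.509, 0.741, -0.439, 0.854], [0.0, 0.0, 0.0, 1.0]]
side 49.33020605194711 258.7602738022728 184.35633816741586 [-0.00818439  0.          0.          0.          0.        ] [[0.998, 0.058, -0.016, -0.511], [0.024, -0.639, -0.769, 0.166], [-0.055, 0.767, -0.64, 1.074], [0.0, 0.0, 0.0, 1.0]]
wrist 70.35010876973207 255.24062875911827 193.16517628306386 [0.00065932 0.         0.         0.         0.        ] [[0.268, 0.964, -0.003, -0.499], [0.919, -0.254, 0.3, -0.038], [0.289, -0.083, -0.954, 0.382], [0.0, 0.0, 0.0, 1.0]]
0.15
```

View pics/scene0.png

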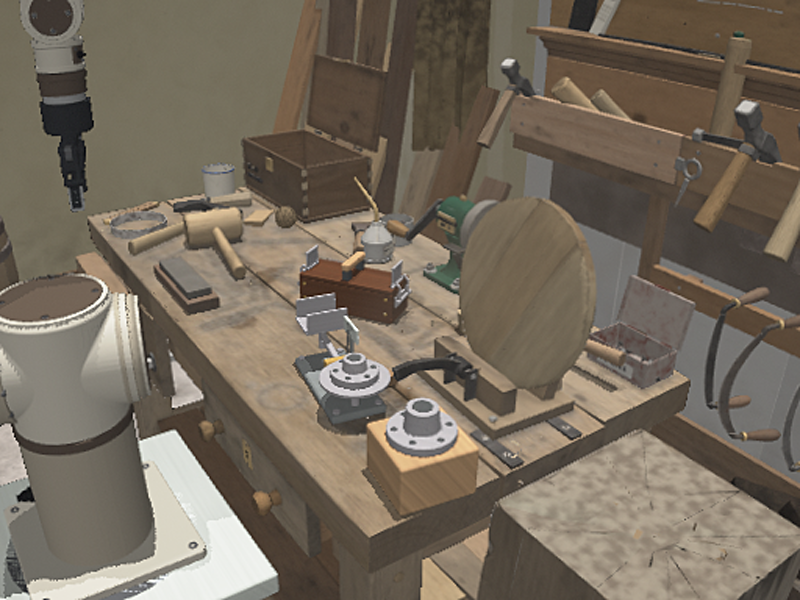

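View pics/side0.png

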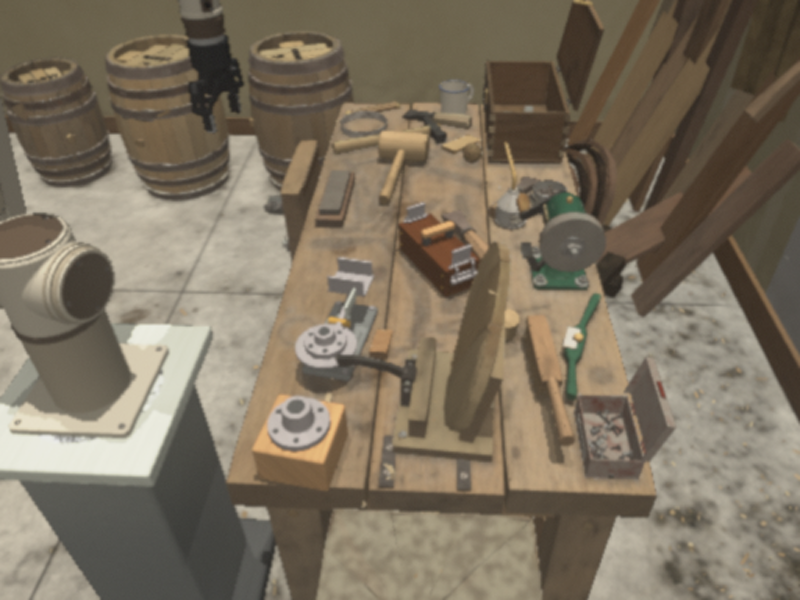

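View pics/wrist0.png

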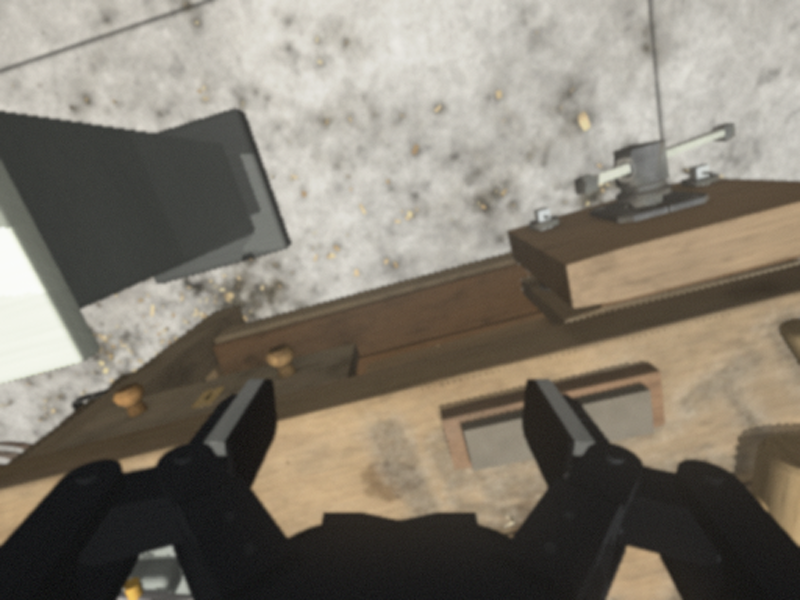

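The scene view shows the case (about 355,285 of 800x600), balance (345,370), stand with one flange (420,440). I'll crop in closer.

```bash
cat > h.py <<'E'
from cell import *
import cv2, numpy as np
from scipy.optimize import least_squares
def K(c):
    f=c["frame"].shape[0]/2/np.tan(np.radians(c["fov_y"])/2)
    return np.array([[f,0,c["cx"]],[0,f,c["cy"]],[0,0,1.]])
def proj(c,P):
    T=c["camera_from_world"]; P=np.atleast_2d(np.asarray(P,float))
    r,_=cv2.Rodrigues(T[:3,:3])
    return cv2.projectPoints(P.reshape(-1,1,3),r,T[:3,3].copy(),K(c),np.array(c["D"],float))[0].reshape(-1,2)
def onz(c,uv,z):
    n=cv2.undistortPoints(np.array(uv,float).reshape(-1,1,2),K(c),np.array(c["D"],float)).reshape(-1,2)
    T=c["camera_from_world"];R=T[:3,:3];o=-R.T@T[:3,3]
    out=[]
    for a in n:
        d=R.T@np.array([a[0],a[1],1]); out.append(o+d*(z-o[2])/d[2])
    return np.array(out)
def crop(c,x0,y0,x1,y1,name,s=None,pts=None):
    s=s or min(800/(x1-x0),600/(y1-y0))
    im=c["frame"][y0:y1,x0:x1,::-1]
    im=cv2.resize(im,None,fx=s,fy=s,interpolation=cv2.INTER_CUBIC)
    im=np.ascontiguousarray(im)
    for k in range(x0//10*10,x1,10):
        X=int((k-x0+.5)*s)
        if k>=x0:
            cv2.line(im,(X,0),(X,6),(0,255,255),1); 
            if k%20==0: cv2.putText(im,str(k),(X-10,18),0,.4,(0,255,255),1)
    for k in range(y0//10*10,y1,10):
        Y=int((k-y0+.5)*s)
        if k>=y0:
            cv2.line(im,(0,Y),(6,Y),(0,255,255),1)
            if k%20==0: cv2.putText(im,str(k),(8,Y+4),0,.4,(0,255,255),1)
    if pts is not None:
        for p in pts:
            cv2.circle(im,(int((p[0]-x0+.5)*s),int((p[1]-y0+.5)*s)),2,(0,0,255),-1)
    cv2.imwrite(f"pics/{name}.png",im)
E
python3 - <<'E'
from h import *
import pickle
d={}
c=vision.capture("scene");d["scene"]=c; crop(c,180,145,310,242,"sc1"); crop(c,180,180,310,290,"sc2")
c=vision.capture("side");d["side"]=c; crop(c,180,125,330,235,"sd1"); 
pickle.dump(d,open("d0.pkl","wb"))
E
```

```text
(no output)
```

View pics/sc1.png

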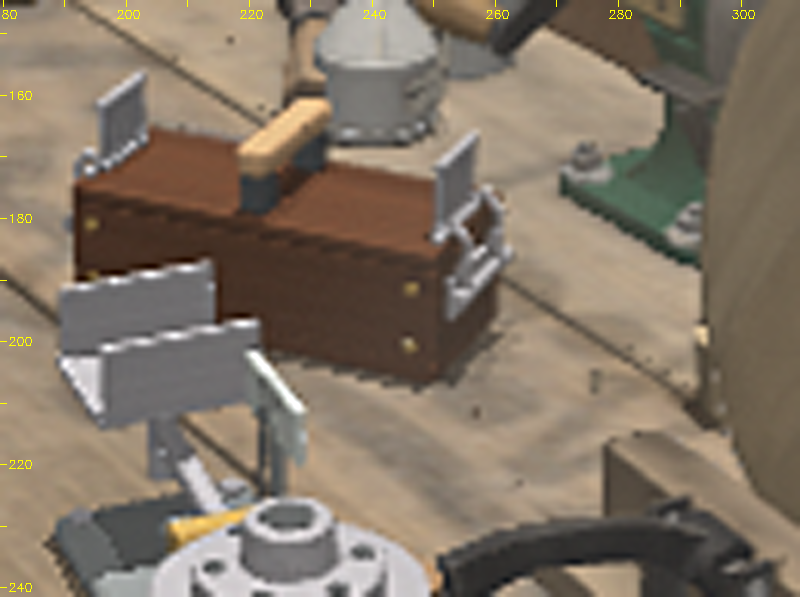

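View pics/sc2.png

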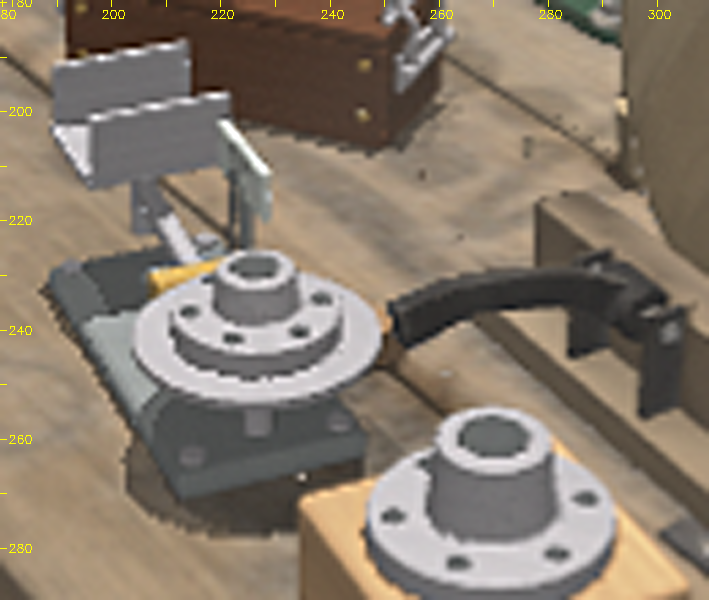

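View pics/sd1.png

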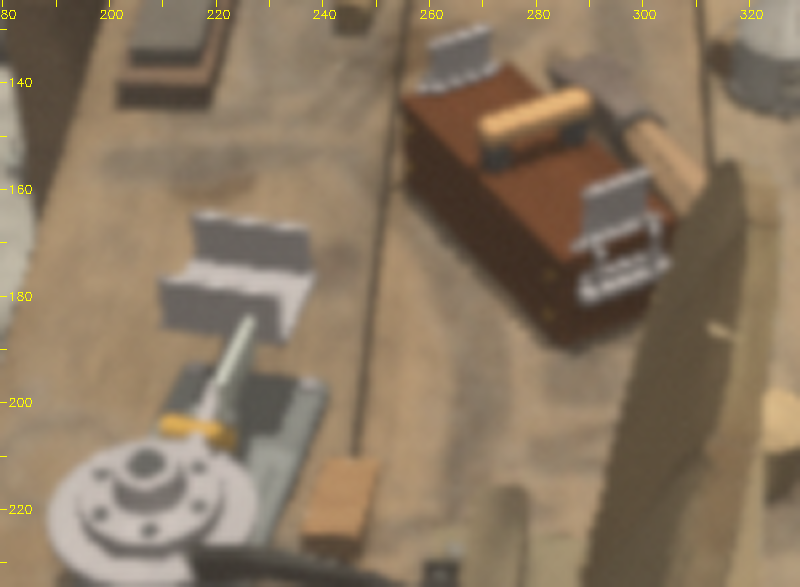

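```bash
python3 - <<'E'
from h import *
import pickle
d=pickle.load(open("d0.pkl","rb")); s=d["scene"];w=d["side"]
np.set_printoptions(precision=3,suppress=True)
print("scene lid top near L, near R, far L", onz(s,[(192,174),(251,186),(204,166)],.064))
print("scene near R bottom",onz(s,[(251,207)],0))
print("side lid top L, R(near), far", onz(w,[(256,143),(287,174),(275,137)],.064), onz(w,[(286,190)],0))
print("tabs scene top corners L,R",onz(s,[(195.5,161),(203,156.5),(251,171.5),(257,166.5)],.099))
print("tabs side top corners",onz(w,[(260,132.5),(271,129.5),(289.5,160),(301,156)],.099))
print("handle scene",onz(s,[(219,168),(232,161)],.096+.0),"side",onz(w,[(270,147),(289,142)],.096))
# balance: cheek tops at 0.110 (level .100+~.010)
print("cheek tops scene",onz(s,[(190,191.5),(214,187),(196,201),(221,197)],.110))
print("cheek tops side",onz(w,[(216,165),(238,168),(210,177),(232,180)],.110))
print("pan L/R edges scene", onz(s,[(204.5,240),(250,241)],.06),"side",onz(w,[(188.5,222),(227.5,222)],.06))
print("stand flange", onz(s,[(247,272),(293,272)],.082))
print("pan flange disc", onz(s,[(211,240),(242.5,240)],.072))
E
```

```text
scene lid top near L, near R, far L [[0.483 0.408 0.064]
 [0.579 0.253 0.064]
 [0.539 0.44  0.064]]
scene near R bottom [[0.58  0.254 0.   ]]
side lid top L, R(near), far [[0.481 0.405 0.064]
 [0.579 0.251 0.064]
 [0.54  0.441 0.064]] [[0.578 0.256 0.   ]]
tabs scene top corners L,R [[0.498 0.412 0.099]
 [0.532 0.43  0.099]
 [0.588 0.267 0.099]
 [0.62  0.287 0.099]]
tabs side top corners [[0.493 0.411 0.099]
 [0.527 0.43  0.099]
 [0.585 0.271 0.099]
 [0.618 0.292 0.099]]
handle scene [[0.531 0.34  0.096]
 [0.587 0.363 0.096]] side [[0.527 0.338 0.096]
 [0.584 0.366 0.096]]
cheek tops scene [[0.384 0.227 0.11 ]
 [0.445 0.218 0.11 ]
 [0.373 0.176 0.11 ]
 [0.432 0.162 0.11 ]]
cheek tops side [[0.382 0.226 0.11 ]
 [0.444 0.214 0.11 ]
 [0.373 0.172 0.11 ]
 [0.434 0.162 0.11 ]]
pan L/R edges scene [[0.344 0.088 0.06 ]
 [0.425 0.03  0.06 ]] side [[0.332 0.051 0.06 ]
 [0.431 0.055 0.06 ]]
stand flange [[ 0.339 -0.088  0.082]
 [ 0.412 -0.136  0.082]]
pan flange disc [[0.347 0.063 0.072]
 [0.403 0.027 0.072]]
```

```bash
python3 - <<'E'
from h import *
import pickle
d=pickle.load(open("d0.pkl","rb")); s=d["scene"];w=d["side"]
np.set_printoptions(precision=4,suppress=True)
def fit(obs,p0):
    def loc(p,L): 
        c,sn=np.cos(p[2]),np.sin(p[2]); L=np.array(L); return np.array([p[0]+c*L[0]-sn*L[1],p[1]+sn*L[0]+c*L[1],L[2]])
    def r(p): return np.concatenate([proj(c,loc(p,L))[0]-uv for c,uv,L in obs])
    q=least_squares(r,p0,loss="soft_l1"); print(q.x,"resid px",r(q.x).reshape(-1,2).round(1).tolist()); return q.x
a,b,t,u=.038,.091,.083,.020
case=[(s,(192,174),(-a,b,.064)),(s,(251,186),(-a,-b,.064)),(s,(204,166),(a,b,.064)),(s,(251,207),(-a,-b,0)),
(w,(256,143),(-a,b,.064)),(w,(287,174),(-a,-b,.064)),(w,(275,137),(a,b,.064)),(w,(286,190),(-a,-b,0)),
(s,(195.5,161),(-u,t,.099)),(s,(203,156.5),(u,t,.099)),(s,(251,171.5),(-u,-t,.099)),(s,(257,166.5),(u,-t,.099)),
(w,(260,132.5),(-u,t,.099)),(w,(271,129.5),(u,t,.099)),(w,(289.5,160),(-u,-t,.099)),(w,(301,156),(u,-t,.099))]
fit(case,[.56,.35,.56])
m=.025+.0005
fit([(s,(190,191.5),(-.032,m,.11)),(s,(214,187),(.032,m,.11)),(s,(196,201),(-.032,-m,.11)),(s,(221,197),(.032,-m,.11)),
(w,(216,165),(-.032,m,.11)),(w,(238,168),(.032,m,.11)),(w,(210,177),(-.032,-m,.11)),(w,(232,180),(.032,-m,.11))],[.41,.195,-.17])
print("edge/stone/mallet/wedge/driver", onz(w,[(190,170),(180,200),(203,144),(220,144),(246,129),(243,227),(247,212),(312,160),(285,135)],0))
E
```

```text
[0.5592 0.349  0.5827] resid px [[-1.1, 1.0], [-0.1, 0.3], [-0.5, -0.8], [-0.3, 0.5], [-1.1, 0.1], [-0.6, -0.2], [0.4, -0.8], [-0.1, 0.8], [0.5, 0.6], [-0.3, 0.2], [-0.1, -0.2], [-0.5, -0.6], [1.0, 0.8], [1.0, 0.1], [1.1, 0.5], [1.2, 0.2]]
[ 0.4081  0.1946 -0.194 ] resid px [[-0.6, 0.5], [0.7, 0.7], [-0.3, 0.1], [0.8, -0.5], [-0.2, -0.0], [0.0, 0.2], [-0.4, -0.8], [0.5, -0.3]]
edge/stone/mallet/wedge/driver [[0.2745 0.341  0.    ]
 [0.2716 0.199  0.    ]
 [0.2923 0.4869 0.    ]
 [0.3507 0.4888 0.    ]
 [0.4319 0.5868 0.    ]
 [0.4638 0.098  0.    ]
 [0.4699 0.1567 0.    ]
 [0.6605 0.4079 0.    ]
 [0.572  0.5522 0.    ]]
```

```bash
cat >> h.py <<'E'
CASE=np.array([.5592,.349,.5827]); TR=np.array([.4081,.1946,-.194])
def W(p,x,y,z): 
    c,s=np.cos(p[2]),np.sin(p[2]); return np.array([p[0]+c*x-s*y,p[1]+s*x+c*y,z])
def rot(jaw):  # tool down, jaw (tool y) at world angle
    y=np.array([np.cos(jaw),np.sin(jaw),0]); z=np.array([0,0,-1.]); return np.column_stack([np.cross(y,z),y,z])
def best(pos,jaw):
    q0=get_qpos(); c=[]
    for k in (0,np.pi):
        q=bot.ik(pos,rot(jaw+k))
        if q is not None: c.append((np.abs(np.array(q)-q0).max(),abs(q[5]),jaw+k,q))
    c.sort(key=lambda a:a[1]); return c
E
python3 - <<'E'
from h import *
jaw=CASE[2]+np.pi/2
for p in (W(CASE,0,0,.2),W(TR,0,0,.2)):
  for j in (jaw,TR[2]): print([(round(b[0],2),round(b[2],2),np.round(b[3],2)) for b in best(p,j)])
t=get_t()
bot.movep(W(CASE,0,-.02,.20),rot(best(W(CASE,0,-.02,.2),jaw)[0][2]))
print(get_t()-t)
hand.command_gripper(0.0); print(get_t()-t, get_opening(),get_tcp_pos())
import pickle
c=vision.capture("wrist"); pickle.dump(c,open("w1.pkl","wb")); crop(c,0,0,512,384,"w1")
E
```

```text
[(np.float64(1.6), np.float64(2.15), array([ 0.56,  0.58,  0.44,  1.43,  0.  , -0.02])), (np.float64(1.55), np.float64(5.3), array([0.56, 0.58, 0.44, 1.43, 0.  , 3.12]))]
[(np.float64(2.39), np.float64(2.95), array([ 0.56,  0.58,  0.44,  1.43,  0.  , -0.82])), (np.float64(0.75), np.float64(-0.19), array([0.56, 0.58, 0.44, 1.43, 0.  , 2.32]))]
[(np.float64(1.71), np.float64(2.15), array([ 0.44,  0.16, -0.18,  1.23,  0.  , -0.14])), (np.float64(1.43), np.float64(5.3), array([ 0.44,  0.16, -0.18,  1.23,  0.  ,  3.  ]))]
[(np.float64(2.5), np.float64(2.95), array([ 0.44,  0.16, -0.18,  1.23,  0.  , -0.93])), (np.float64(0.86), np.float64(-0.19), array([ 0.44,  0.16, -0.18,  1.23,  0.  ,  2.21]))]
1.6917
2.4583 -6.219471164166778e-05 [0.57023694 0.33224788 0.19995948]
```

View pics/w1.png

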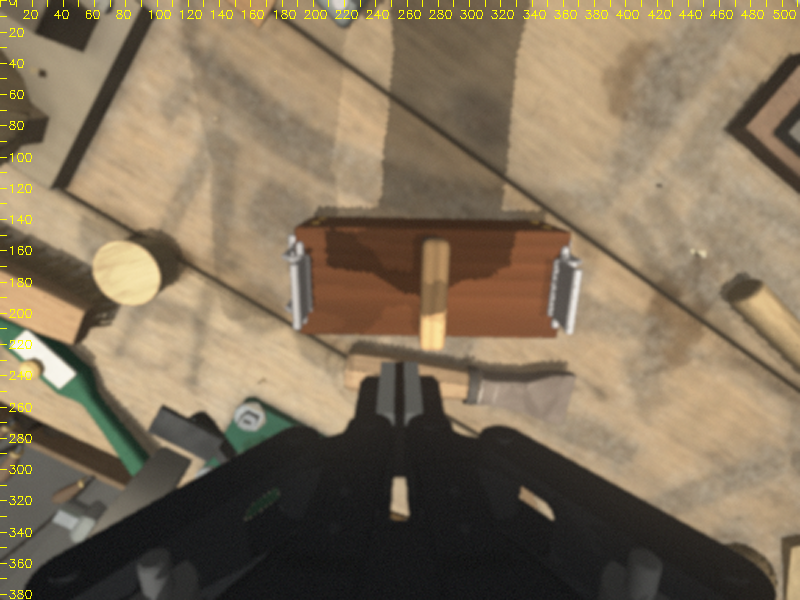

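```bash
python3 - <<'E'
from h import *
import pickle
np.set_printoptions(precision=4,suppress=True)
c=pickle.load(open("w1.pkl","rb"))
pr=proj(c,[W(CASE,x,y,z) for x,y,z in [(-.038,.091,.064),(-.038,-.091,.064),(.038,.091,.064),(.038,-.091,.064),(-.035,0,.096),(.035,0,.096),(-.02,.083,.099),(.02,.083,.099),(-.02,-.083,.099),(.02,-.083,.099)]])
print(pr); crop(c,170,120,390,240,"w1b",pts=pr)
E
```

```text
[[362.2952 148.1982]
 [184.5907 148.2127]
 [354.2196 217.0492]
 [189.9305 217.0476]
 [275.5833 156.4704]
 [274.0121 226.6024]
 [365.5419 173.2085]
 [360.5175 213.6493]
 [185.3865 173.2174]
 [188.5745 213.6482]]
```

View pics/w1b.png

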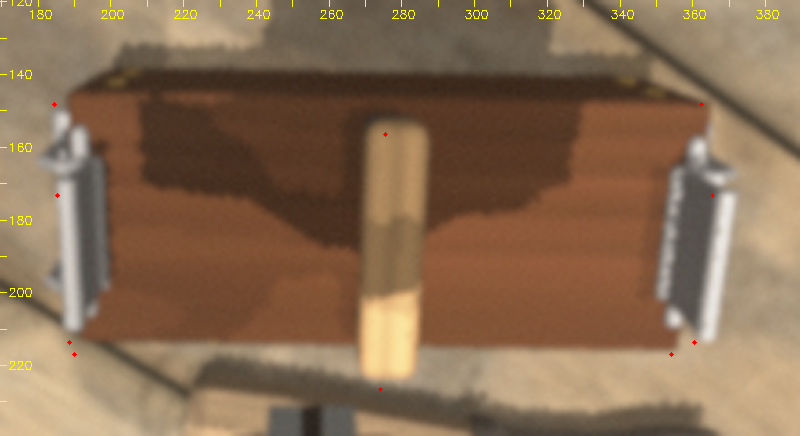

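```bash
python3 - <<'E'
from h import *
import pickle
np.set_printoptions(precision=4,suppress=True)
c=pickle.load(open("w1.pkl","rb"))
o=[((189,145),(-.038,-.091,.064)),((363,148),(-.038,.091,.064)),((356,215),(.038,.091,.064)),((278,153),(-.035,0,.096)),((277,223),(.035,0,.096)),((369.5,172.5),(-.02,.083,.099)),((364.5,213),(.02,.083,.099)),((189,210),(.02,-.083,.099))]
r=lambda p:np.concatenate([proj(c,W(p,*L))[0]-uv for uv,L in o])
q=least_squares(r,CASE); print(q.x,r(q.x).reshape(-1,2))
E
```

```text
[0.5557 0.3497 0.5682] [[-1.7138 -0.5661]
 [ 2.3963 -0.9779]
 [ 0.0793  1.0379]
 [ 0.927   0.7248]
 [-0.9358  1.2603]
 [-0.7733 -0.6881]
 [-1.5532 -0.6266]
 [ 1.5837  0.0334]]
```

```bash
sed -i 's/^CASE=np.array([^)]*)/CASE=np.array([.557,.3495,.572])/' h.py; python3 - <<'E'
from h import *
R=rot(CASE[2]+np.pi/2); t=get_t()
for sg in (-1,1):
    bot.movep(W(CASE,0,sg*.052,.125),R)
    bot.movel(W(CASE,0,sg*.052,.083),v=.12)
    print(bot.movel(W(CASE,0,sg*.092,.083),v=.06,stop_force=25), get_tcp_pos(), get_wrist_force().round(1))
    bot.movel(W(CASE,0,sg*.085,.125),v=.15)
bot.movep(W(CASE,0,0,.21),R)
hand.command_gripper(.05)
print(get_t()-t,get_t())
c=vision.capture("wrist"); crop(c,0,0,512,384,"w2")
c=vision.capture("scene"); crop(c,180,145,310,242,"sc3")
E
```

```text
True [0.59861236 0.28603076 0.08506497] [-4.5  8.   4. ]
True [0.51707524 0.41312677 0.08526201] [ 4.8 -7.4  4.3]
5.0667 7.825
```

View pics/w2.png

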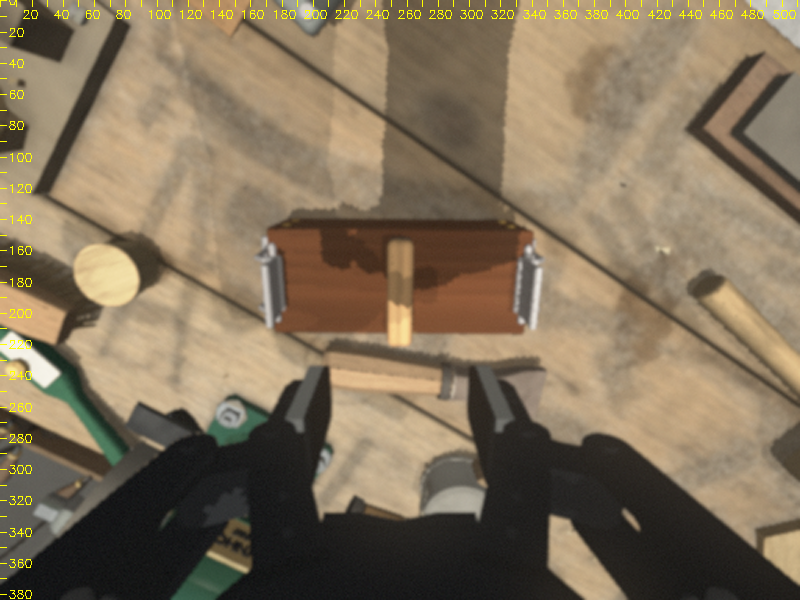

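View pics/sc3.png

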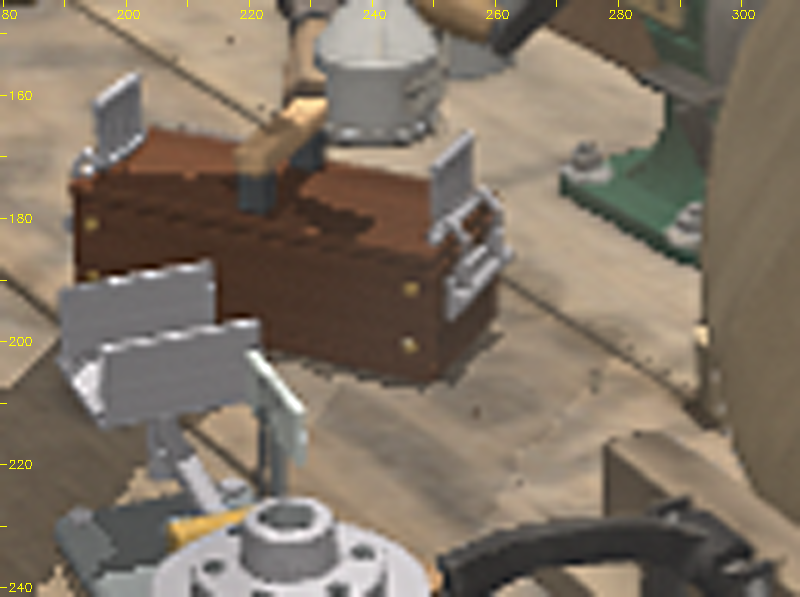

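```bash
python3 - <<'E'
from h import *
R=rot(CASE[2]+np.pi/2); t=get_t()
hand.command_gripper(0)
for sg in (1,-1):
    bot.movep(W(CASE,0,sg*.052,.12),R)
    bot.movel(W(CASE,0,sg*.052,.086),v=.12)
    for y in (.076,.084,.095):
        r=bot.movel(W(CASE,0,sg*y,.086),v=.05,stop_force=60); print(r,y, (get_tcp_pos()-W(CASE,0,sg*y,.086)).round(4), get_wrist_force().round(1))
        if r: break
    bot.movel(W(CASE,0,sg*.085,.125),v=.15)
print(get_t()-t,get_t())
c=vision.capture("wrist"); crop(c,0,0,512,384,"w3")
c=vision.capture("scene"); crop(c,180,145,310,242,"sc4")
E
```

```text
False 0.076 [ 0.0017 -0.0014  0.0014] [ 3.7 -6.8  4.2]
False 0.084 [ 0.004  -0.0047  0.0019] [  8.1 -14.4   6.2]
False 0.095 [ 0.009  -0.0126  0.0021] [ 19.2 -32.    8.3]
False 0.076 [0.0006 0.0005 0.0016] [-2.1  3.1  5.6]
False 0.084 [-0.0021  0.0048  0.0019] [-9.8 12.6  8.2]
False 0.095 [-0.0072  0.0126  0.0021] [-21.3  28.9  10.7]
5.9583 13.8833
```

View pics/w3.png

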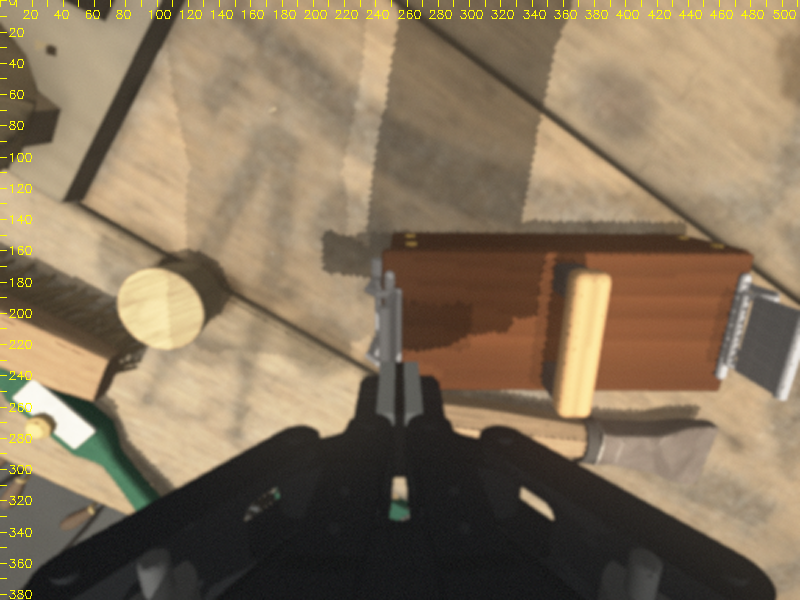

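View pics/sc4.png

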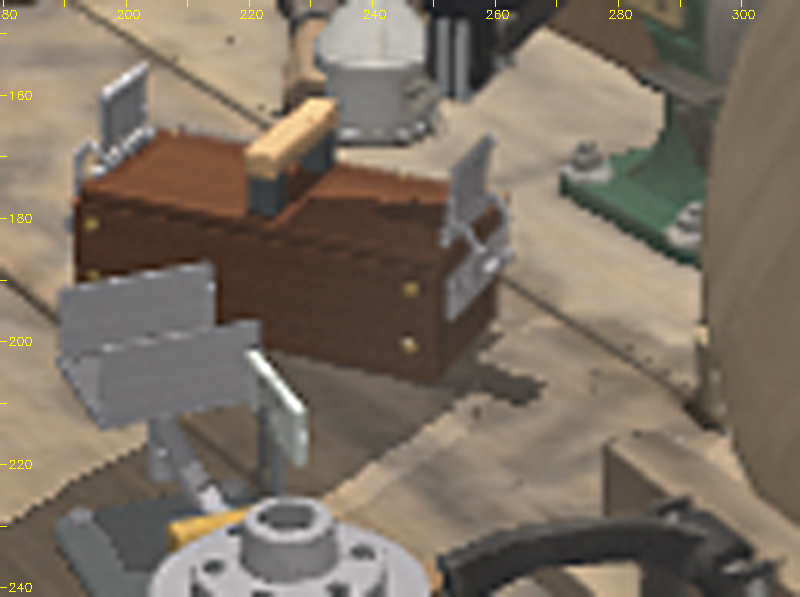

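```bash
python3 - <<'E'
from h import *
R=rot(CASE[2]+np.pi/2); t=get_t()
print(get_wrist_force().round(1), get_tcp_pos(), get_opening())
def pics(n):
    c=vision.capture("scene"); a=c["frame"][145:215,180:270,::-1]
    d=vision.capture("side"); b=d["frame"][115:195,245:335,::-1]
    w=vision.capture("wrist"); e=w["frame"][130:290,150:390,::-1]
    cv2.imwrite(f"pics/{n}.png",np.vstack([np.hstack([cv2.resize(a,(400,300)),cv2.resize(b,(400,300))]),cv2.resize(e,(800,300))[:, :]]))
pics("p0")
bot.movep(W(CASE,0,-.055,.12),R)
bot.movel(W(CASE,0,-.055,.089),v=.12); print(get_wrist_force().round(1),get_tcp_pos()-W(CASE,0,-.055,.089))
for y in (.062,.066,.07,.074,.08):
    bot.movel(W(CASE,0,-y,.089),v=.1); g=get_tcp_pos()-W(CASE,0,0,0)
    print(y,(-g[0]*-np.sin(CASE[2])-g[1]*np.cos(CASE[2])).round(4),g[2].round(4),get_wrist_force().round(1))
pics("p1")
print(get_t()-t,get_t())
E
```

```text
[-1.5 -0.8 -0.6] [0.60294686 0.27656047 0.12361534] -0.00014451653444370202
[-0.1  0.9 -0.1] [-0.00014895 -0.00078381 -0.00061557]
0.062 0.0629 0.0901 [ 0.  -0.6 -0.3]
0.066 0.0664 0.0893 [ 0.1 -0.7 -0.3]
0.07 0.0702 0.089 [-0.   1.  -0.9]
0.074 0.0743 0.089 [ 0.5 -0.2 -0.6]
0.08 0.0788 0.089 [-2.7  3.7  0.9]
2.208400000000001 16.1917
```

View pics/p0.png

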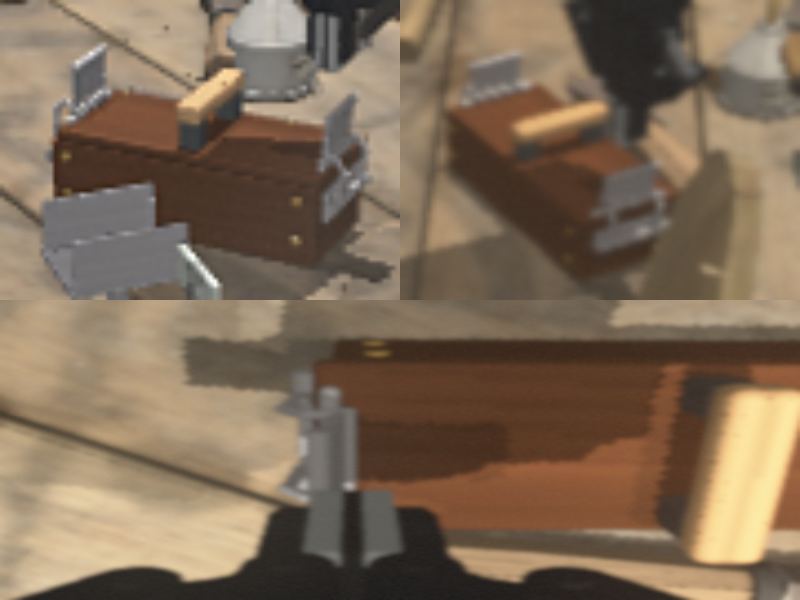

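View pics/p1.png

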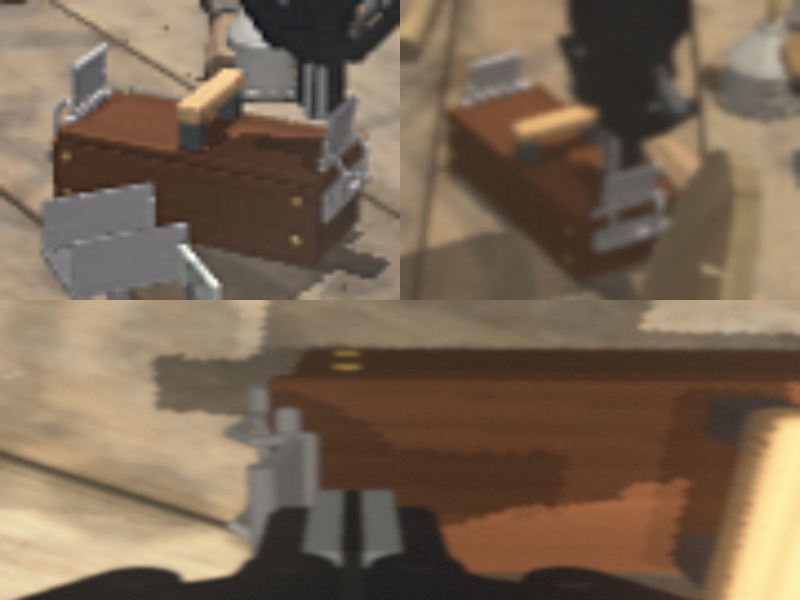

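```bash
python3 - <<'E'
from h import *
def pics(n):
    c=vision.capture("scene"); a=c["frame"][145:215,180:270,::-1]
    d=vision.capture("side"); b=d["frame"][115:195,245:335,::-1]
    w=vision.capture("wrist"); e=w["frame"][130:290,150:390,::-1]
    cv2.imwrite(f"pics/{n}.png",np.vstack([np.hstack([cv2.resize(a,(400,300)),cv2.resize(b,(400,300))]),cv2.resize(e,(800,300))[:, :]]))
for y in (.086,.092,.098):
    bot.movel(W(CASE,0,-y,.089),v=.1); g=get_tcp_pos()-W(CASE,0,0,0)
    print(y,(-g[0]*-np.sin(CASE[2])-g[1]*np.cos(CASE[2])).round(4),g[2].round(4),get_wrist_force().round(1))
pics("p2");print(get_t())
E
```

```text
0.086 0.08 0.0891 [-9.1 14.   2. ]
0.092 0.0824 0.0899 [-14.8  19.3   7. ]
0.098 0.0987 0.0893 [ 0.3  0.5 -0.4]
17.0917
```

View pics/p2.png

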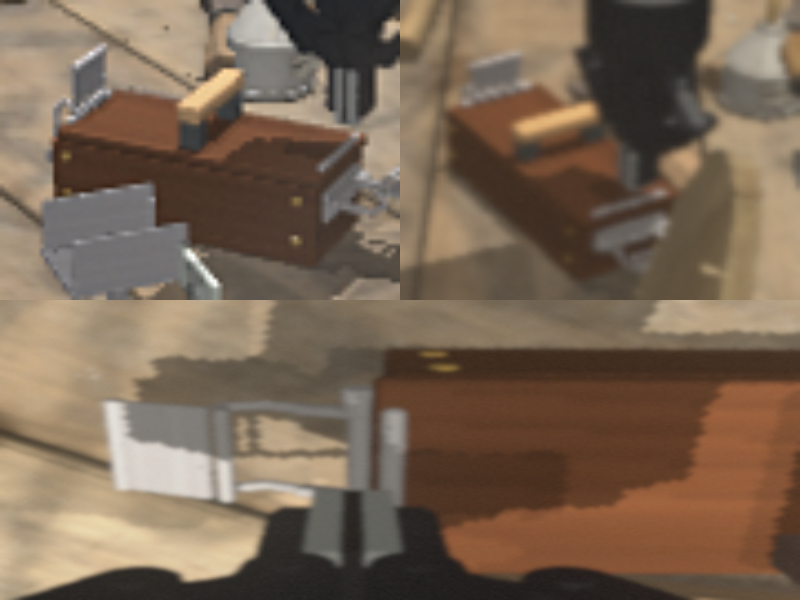

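The right clip is open (swung out, (170,450) in the lower panel). Same push on the left.

```bash
python3 - <<'E'
from h import *
R=rot(CASE[2]+np.pi/2)
def pics(n):
    c=vision.capture("scene"); a=c["frame"][145:215,180:270,::-1]
    d=vision.capture("side"); b=d["frame"][115:195,245:335,::-1]
    w=vision.capture("wrist"); e=w["frame"][130:290,150:390,::-1]
    cv2.imwrite(f"pics/{n}.png",np.vstack([np.hstack([cv2.resize(a,(400,300)),cv2.resize(b,(400,300))]),cv2.resize(e,(800,300))[:, :]]))
    return w
bot.movel(W(CASE,0,-.085,.125),v=.2)
bot.movep(W(CASE,0,.055,.125),R)
bot.movel(W(CASE,0,.055,.090),v=.15)
for y in (.08,.086,.092,.098,.103):
    bot.movel(W(CASE,0,y,.090),v=.08); g=get_tcp_pos()-W(CASE,0,0,0)
    l=g[0]*-np.sin(CASE[2])+g[1]*np.cos(CASE[2]); f=get_wrist_force()
    print(y,l.round(4),g[2].round(4),f.round(1))
    if y>.09 and np.linalg.norm(f)<4: break
    if np.linalg.norm(f)>50: break
bot.movel(W(CASE,0,.085,.125),v=.2)
bot.movep(W(CASE,0,0,.22),R)
w=pics("p3");crop(w,0,0,512,384,"w4")
import pickle;pickle.dump(w,open("w4.pkl","wb"))
print(get_t())
E
```

```text
0.08 0.081 0.0904 [ 0.6 -0.4 -0.5]
0.086 0.0863 0.09 [0.3 0.2 0.1]
0.092 0.0923 0.09 [ 0.2 -0.4  0.7]
20.45
```

View pics/p3.png

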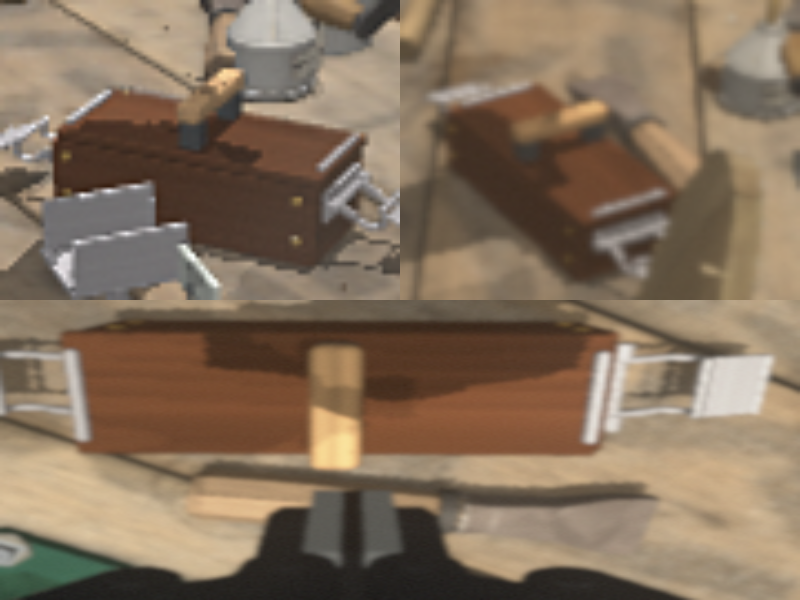

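View pics/w4.png

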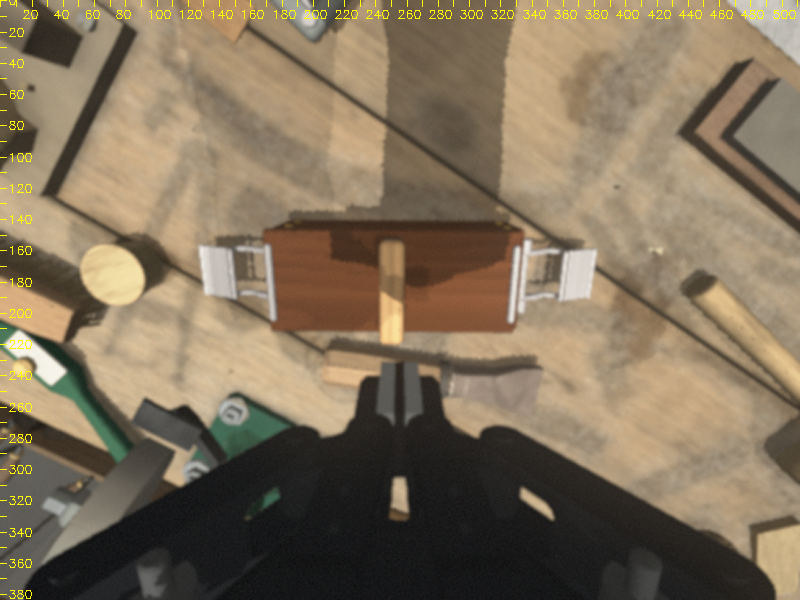

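```bash
python3 - <<'E'
from h import *
import pickle
c=pickle.load(open("w4.pkl","rb"))
R=rot(CASE[2]+np.pi/2)
h=onz(c,[(250.5,154),(250,220)],.096).mean(0)
g=h[:2]-CASE[:2]; ca,sa=np.cos(CASE[2]),np.sin(CASE[2])
L=(ca*g[0]+sa*g[1], -sa*g[0]+ca*g[1]); print("handle local",np.round(L,4))
y=np.clip(L[1],-.008,.003)
hand.command_gripper(.05)
p=W(CASE,0,y,.10)
bot.movel(W(CASE,0,y,.12),v=.25); print(bot.movel(W(CASE,0,y,.072),v=.1,stop_force=15),get_tcp_pos())
hand.command_gripper(0); print("open",get_opening(),get_wrist_force().round(1))
bot.movel(W(CASE,0,y,.135),v=.12); print(get_opening(),get_wrist_force().round(1),get_t())
w=vision.capture("wrist");crop(w,0,0,512,384,"w5")
c=vision.capture("scene"); crop(c,180,125,310,222,"sc5")
E
```

```text
handle local [-0.0012 -0.0027]
False [0.55907919 0.34758431 0.07302069]
open 0.014692686634031024 [ 1.  -0.1  4.4]
0.014795137904933453 [-0.1  0.2 -2.9] 23.2417
```

View pics/w5.png

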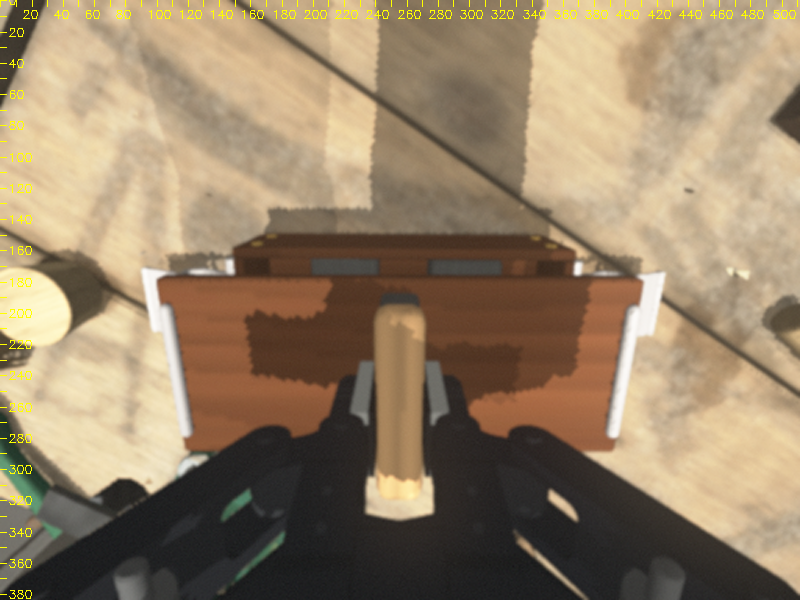

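View pics/sc5.png

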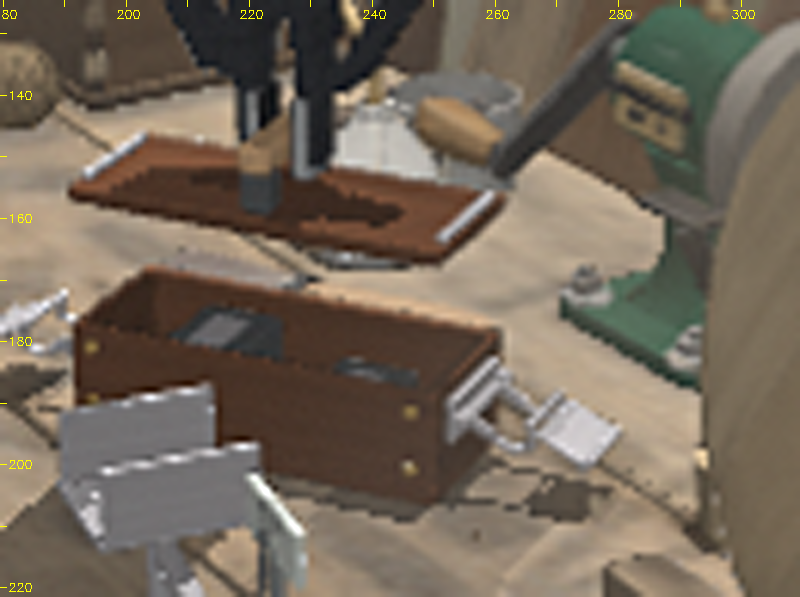

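The lid is held level; the taller weight shows at the left (218,177) and the lower one at the right (240,185). Laying the lid down.

```bash
python3 - <<'E'
from h import *
import pickle
L=np.array([.345,.365]); J=np.pi/2
bot.movep([*L,.10],rot(J))
print(bot.movel([*L,.0215],v=.1,stop_force=10),get_tcp_pos(),get_wrist_force().round(1))
hand.command_gripper(.045); print(get_opening(),get_wrist_force().round(1))
bot.movel([*L,.11],v=.25)
R=rot(CASE[2]+np.pi/2)
bot.movep(W(CASE,-.01,0,.22),R)
print(get_t())
w=vision.capture("wrist");crop(w,0,0,512,384,"w6"); pickle.dump(w,open("w6.pkl","wb"))
c=vision.capture("scene"); crop(c,130,125,310,260,"sc6")
E
```

```text
True [0.34476766 0.363951   0.02097379] [-0.7 -0.5  4.1]
0.04506299375763751 [-0.1  0.3  0.2]
26.825
```

View pics/w6.png

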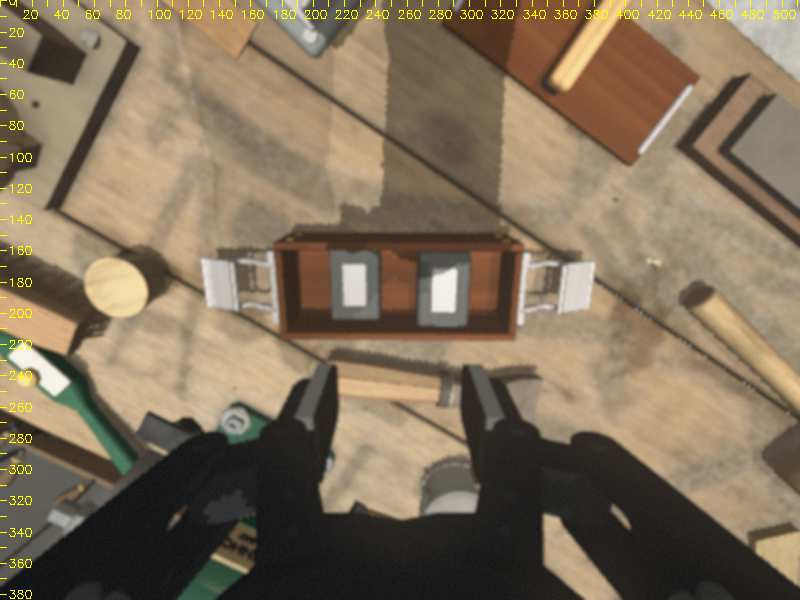

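View pics/sc6.png

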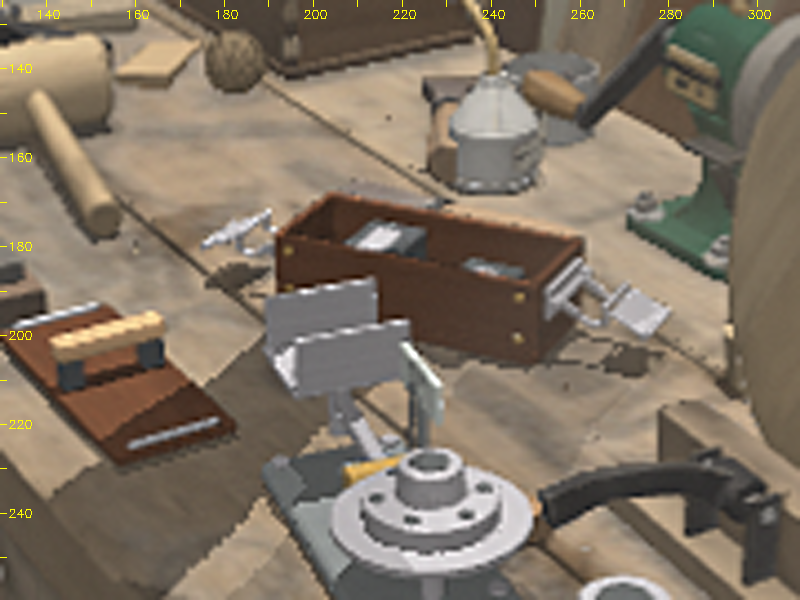

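```bash
python3 - <<'E'
from h import *
import pickle
c=pickle.load(open("w6.pkl","rb"))
ca,sa=np.cos(CASE[2]),np.sin(CASE[2])
def loc(uv,z):
    g=onz(c,uv,z)[:,:2]-CASE[:2]; return np.c_[ca*g[:,0]+sa*g[:,1],-sa*g[:,0]+ca*g[:,1]].round(4)
print("small z.032",loc([(211.5,160),(243,160.5),(243,204),(213,204.5)],.032).tolist())
print("big z.046",loc([(267,160),(300.5,159),(299,208.5),(268,208)],.046).tolist())
print("small if z.046",loc([(211.5,160),(243,160.5)],.046).tolist())
print("case rim",loc([(175,155),(334,155),(330,216),(180,216)],.056).tolist())
crop(c,165,140,345,230,"w6b",pts=proj(c,[W(CASE,x,y-.035,.032) for x in(-.03,.03) for y in(-.02,.02)]))
E
```

```text
small z.032 [[-0.0286, -0.0515], [-0.028, -0.013], [0.0284, -0.0138], [0.0291, -0.0524]]
big z.046 [[-0.0311, 0.0157], [-0.0323, 0.0549], [0.0294, 0.056], [0.0287, 0.0177]]
small if z.046 [[-0.0312, -0.0493], [-0.0305, -0.0124]]
case rim [[-0.0387, -0.0885], [-0.0386, 0.0907], [0.0353, 0.0922], [0.0352, -0.089]]
```

View pics/w6b.png

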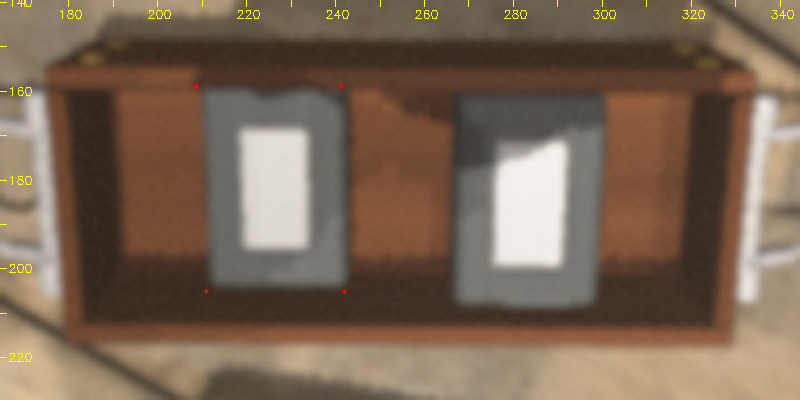

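```bash
cat >> h.py <<'E'
B=np.array([.455,.305])
E
python3 - <<'E'
from h import *
R=rot(CASE[2]+np.pi/2)
p=lambda z:W(CASE,-.001,-.033,z)
hand.command_gripper(.062)
bot.movel(p(.10),v=.25); print(bot.movel(p(.012),v=.1,stop_force=12),get_tcp_pos(),get_wrist_force().round(1))
hand.command_gripper(0.02); print("open",get_opening(),get_wrist_force().round(1))
print((get_tcp_pos()-p(.012)).round(4))
bot.movel(p(.095),v=.12); print(get_opening(),get_wrist_force().round(1),get_t())
c=vision.capture("scene"); crop(c,180,125,310,222,"sc7")
if get_opening()>.035:
    b=best([*B,.09],TR[2]+np.pi/2)[0]
    bot.movep([*B,.09],rot(b[2]))
    print(get_opening())
    print(bot.movel([*B,.0035],v=.1,stop_force=12),get_tcp_pos(),get_wrist_force().round(1),get_t())
w=vision.capture("wrist");crop(w,0,0,512,384,"w7")
E
```

```text
False [0.57468465 0.32162412 0.01290885] [ 0.3  0.1 -1.2]
open 0.03856251298283394 [ 1.4 -0.8  5.2]
[0.0011 0.0002 0.0015]
0.038408024385818786 [ 0.9 -0.8 -4.9] 30.0833
0.0383017140066431
True [0.45398872 0.30415741 0.00344012] [-0.3 -0.   4.2] 31.8
```

View pics/sc7.png

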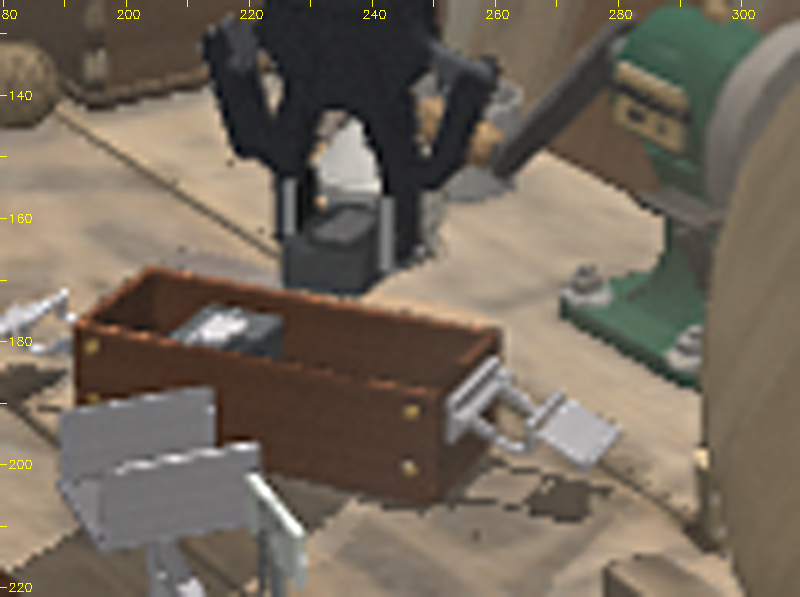

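View pics/w7.png

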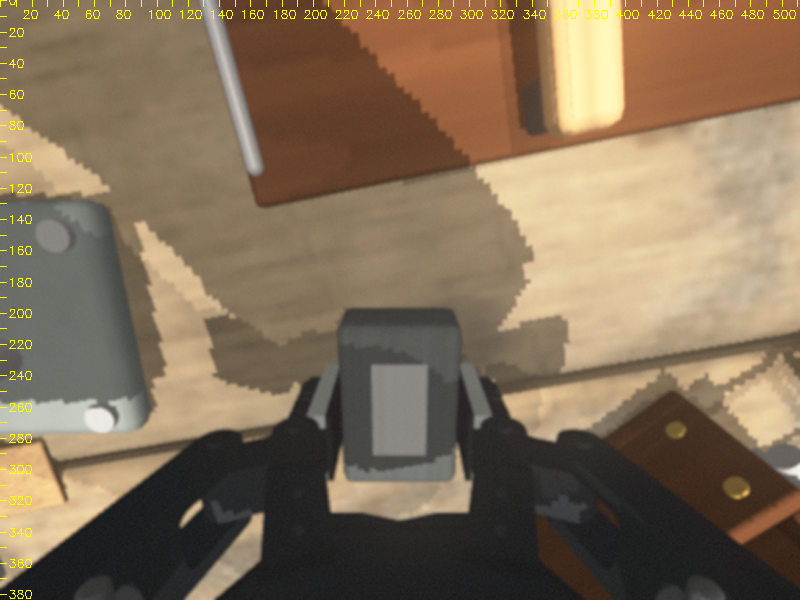

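```bash
python3 - <<'E'
from h import *
import pickle
hand.command_gripper(.06); print(get_wrist_force().round(1))
bot.movel([*B,.10],v=.25)
b=best([*B,.13],TR[2])[0]; print(b[2])
bot.movep([*B,.13],rot(b[2]))
hand.command_gripper(.08)
w=vision.capture("wrist");crop(w,0,0,512,384,"w8");pickle.dump(w,open("w8.pkl","wb"));print(get_t())
E
```

```text
[ 0.8  0.1 -0.5]
2.947592653589793
34.5167
```

View pics/w8.png

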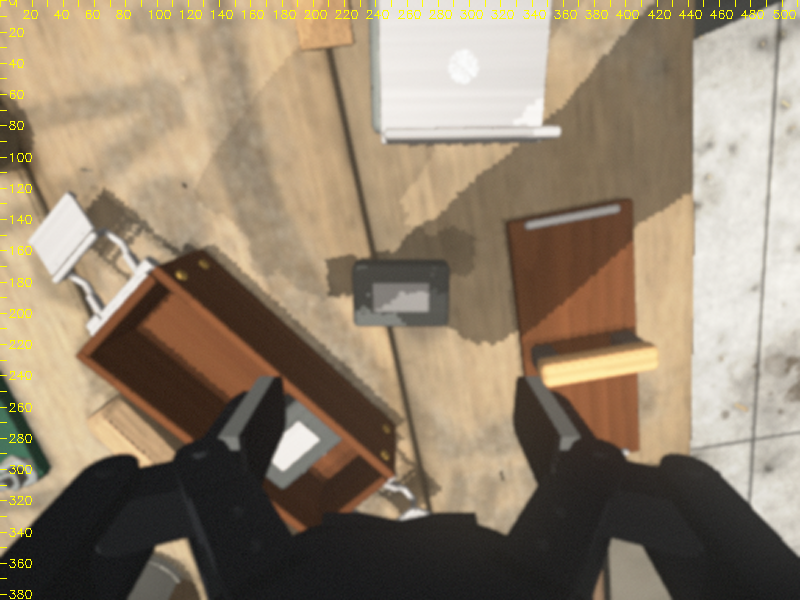

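```bash
python3 - <<'E'
from h import *
import pickle
c=pickle.load(open("w8.pkl","rb"))
def loc(P,uv,z):
    ca,sa=np.cos(P[2]),np.sin(P[2]); g=onz(c,uv,z)[:,:2]-P[:2]; return np.c_[ca*g[:,0]+sa*g[:,1],-sa*g[:,0]+ca*g[:,1]].round(4).tolist()
Bp=np.array([*B,TR[2]])
print("weight",loc(Bp,[(226.5,172),(286,171),(286,208),(227,208.5)],.022))
print("cheek top ends",loc(TR,[(245,84.5),(357.5,83.5)],.110)," floor dot",loc(TR,[(296.5,42.5)],.08), "floor side edges", loc(TR,[(242,30),(351,30)],.08))
crop(c,220,0,370,112,"w8b")
E
```

```text
weight [[0.0254, -0.0182], [-0.0309, -0.0191], [-0.0321, 0.0182], [0.0261, 0.0187]]
cheek top ends [[0.0287, 0.0287], [-0.0343, 0.0282]]  floor dot [[-0.0033, 0.0015]] floor side edges [[0.0313, -0.0055], [-0.0372, -0.0055]]
```

View pics/w8b.png

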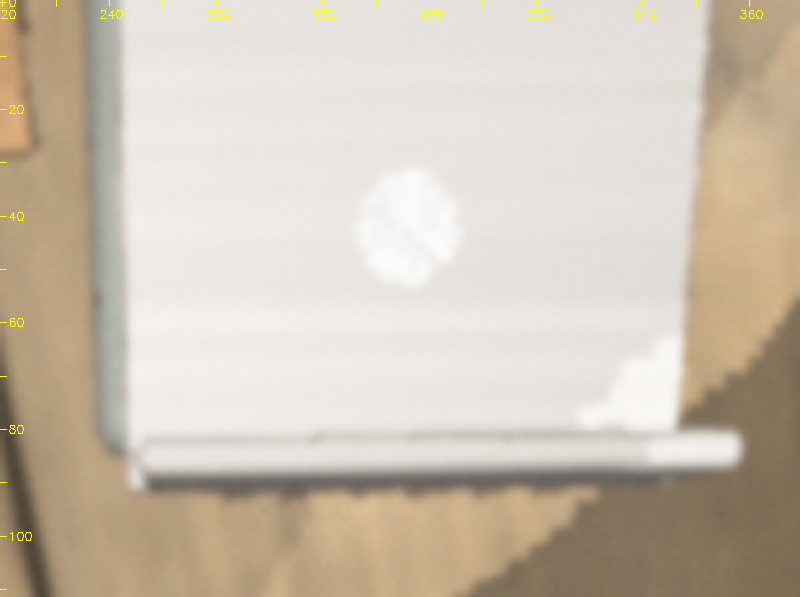

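```bash
python3 - <<'E'
from h import *
import pickle
R=get_tool_rot()
C=W([*B,TR[2]],-.0015,0,0)[:2]
print(bot.movel([*C,.001],v=.12,stop_force=12),get_tcp_pos(),get_wrist_force().round(1))
hand.command_gripper(.05); print(get_opening(),get_wrist_force().round(1),get_tcp_pos())
print(bot.movel([*C,.12],v=.15),get_opening(),get_wrist_force().round(1))
w=vision.capture("wrist");crop(w,0,0,512,384,"w9");pickle.dump(w,open("w9.pkl","wb"));pickle.dump(get_tcp_pos(),open("t9.pkl","wb"));print(get_t(),get_tcp_pos())
E
```

```text
False [0.45417418 0.30570112 0.00175684] [-0.3  0.2  0.4]
0.058605542679544466 [-0.1 -1.7  5.5] [0.45448832 0.30585327 0.0023444 ]
False 0.05832169575998949 [-1.1 -0.9 -4. ]
37.0583 [0.45242658 0.30454897 0.11835027]
```

View pics/w9.png

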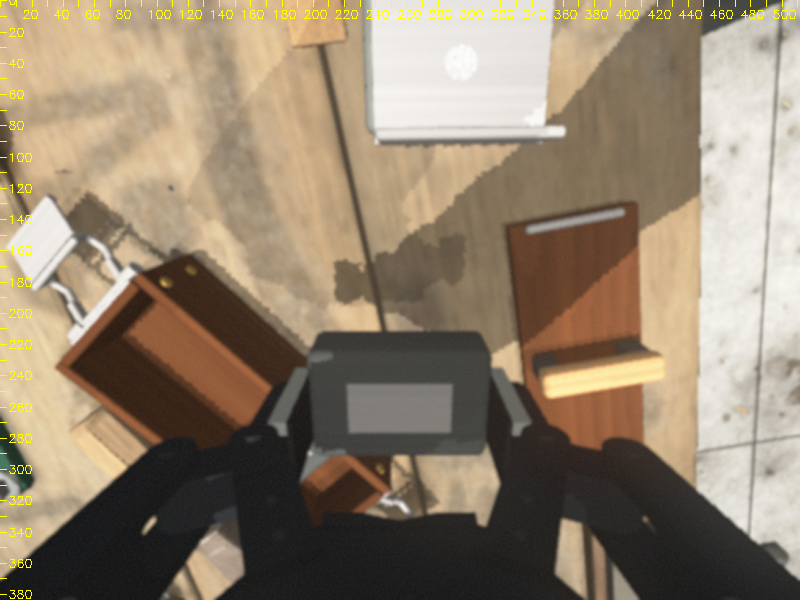

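```bash
python3 - <<'E'
from h import *
import pickle
c=pickle.load(open("w9.pkl","rb"));t=pickle.load(open("t9.pkl","rb"))
def loc(P,uv,z):
    ca,sa=np.cos(P[2]),np.sin(P[2]); g=onz(c,uv,z)[:,:2]-P[:2]; return np.c_[ca*g[:,0]+sa*g[:,1],-sa*g[:,0]+ca*g[:,1]].round(4).tolist()
T=np.array([t[0],t[1],TR[2]])
print("weight top edges",loc(T,[(199.5,225),(312.5,225),(199.5,285),(311.5,285)],t[2]-.0023+.022))
print("dot",loc(TR,[(295,40)],.08),"floor edges",loc(TR,[(239.5,40),(351,40)],.08),"cheek ends",loc(TR,[(241,84.5),(361,84)],.110))
crop(c,180,0,380,150,"w9a"); crop(c,180,190,330,300,"w9b")
E
```

```text
weight top edges [[0.0261, -0.0205], [-0.0301, -0.0204], [0.0282, 0.0144], [-0.0318, 0.0145]]
dot [[-0.0032, 0.0015]] floor edges [[0.03, 0.0016], [-0.0367, 0.0015]] cheek ends [[0.0281, 0.0286], [-0.0347, 0.0284]]
```

View pics/w9b.png

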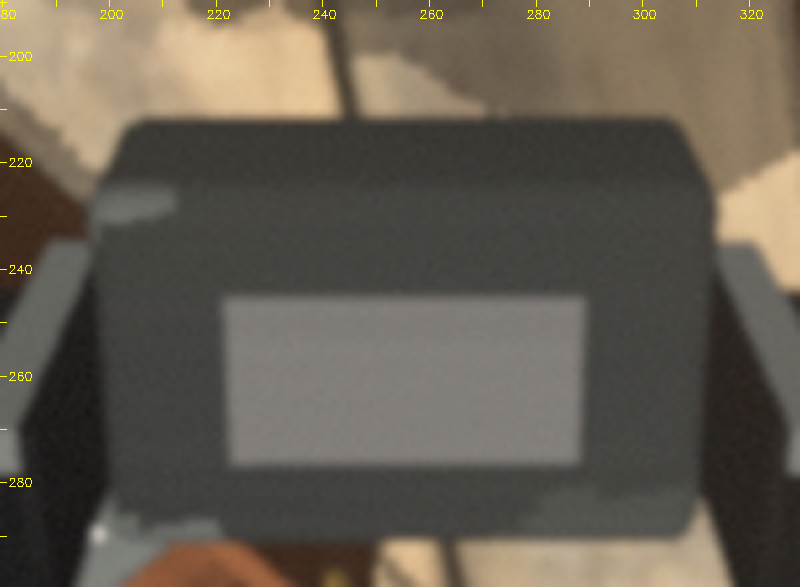

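View pics/w9a.png

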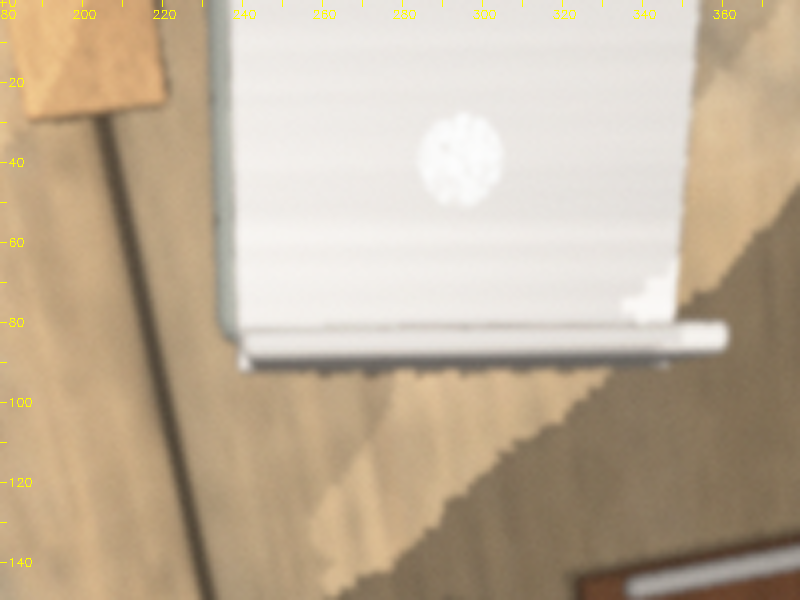

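```bash
python3 - <<'E'
from h import *
b=best([*W(TR,-.0015,.003,.14)],TR[2])[0]; R=rot(b[2])
bot.movep(W(TR,-.0015,.003,.14),R); print(get_opening())
print(bot.movel(W(TR,-.0015,.003,.086),v=.1,stop_force=12),get_tcp_pos().round(4),get_wrist_force().round(1))
print(bot.movel(W(TR,-.0015,.003,.075),v=.05,stop_force=12),get_tcp_pos().round(4),get_wrist_force().round(1))
bot.hold(.2); print((get_tcp_pos()-W(TR,-.0015,.003,.075)).round(4),get_wrist_force().round(1))
w=vision.capture("wrist");crop(w,0,0,512,384,"w10")
c=vision.capture("scene"); crop(c,180,165,280,240,"sc10"); c=vision.capture("side"); crop(c,180,130,280,205,"sd10")
print(get_t())
E
```

```text
0.058361288832317136
False [0.4076 0.1983 0.086 ] [ 0.7  0.5 -4.2]
False [0.4079 0.1982 0.0754] [ 1.   0.7 -0.2]
[0.0007 0.0003 0.0005] [ 1.6 -0.1 -0.9]
39.0083
```

View pics/w10.png

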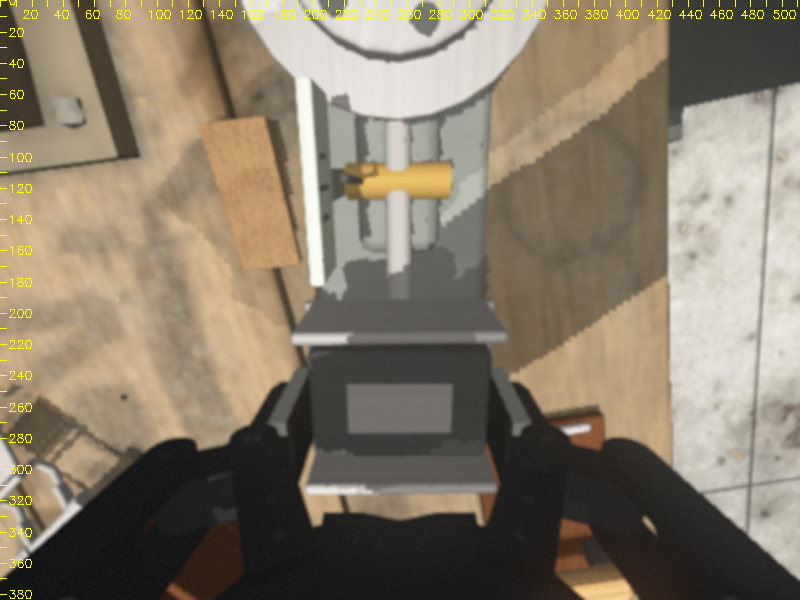

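View pics/sc10.png

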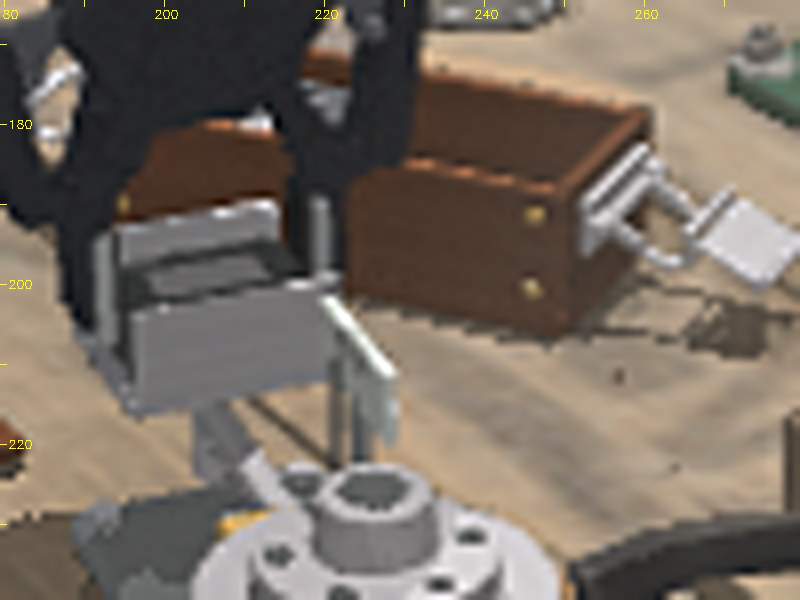

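View pics/sd10.png

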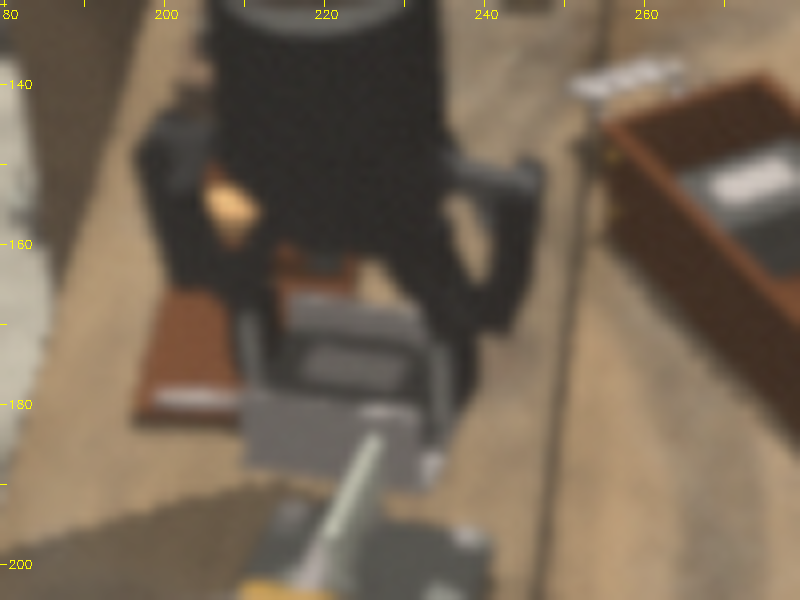

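Weight sits between the cheeks, x-centred (199–312 against cheek ends 196–317). Releasing.

```bash
python3 - <<'E'
from h import *
import pickle
bot.movel(W(TR,-.0015,.003,.0725),v=.05,stop_force=12); print(get_wrist_force().round(1))
hand.command_gripper(.074); print(get_opening(),get_wrist_force().round(1))
bot.movel(W(TR,-.0015,.003,.15),v=.12)
bot.movel(W(TR,-.0015,.033,.22),v=.2)
bot.hold(.8)
w=vision.capture("wrist");crop(w,0,0,512,384,"w11");pickle.dump(w,open("w11.pkl","wb"))
c=vision.capture("scene"); crop(c,130,145,290,265,"sc11"); c=vision.capture("side"); crop(c,180,125,330,235,"sd11")
print(get_t(),get_wrist_force().round(1))
E
```

```text
[ 1.6  1.  -0.7]
0.07390112392305281 [0.8 0.1 0.7]
41.8417 [-1.3 -0.5  0.1]
```

View pics/w11.png

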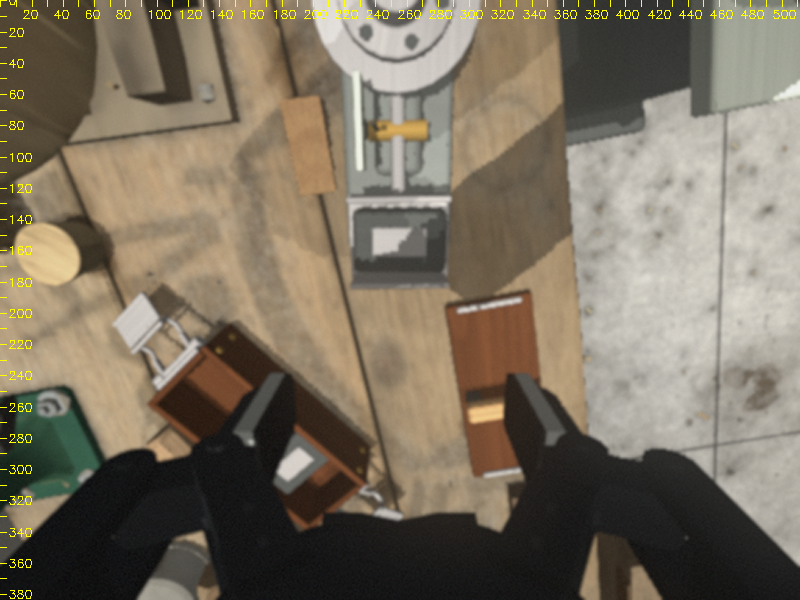

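View pics/sc11.png

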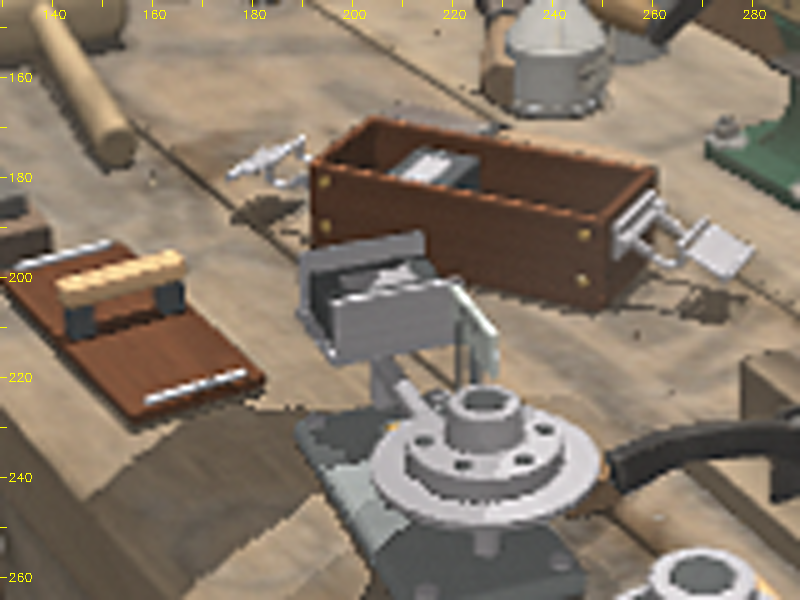

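View pics/sd11.png

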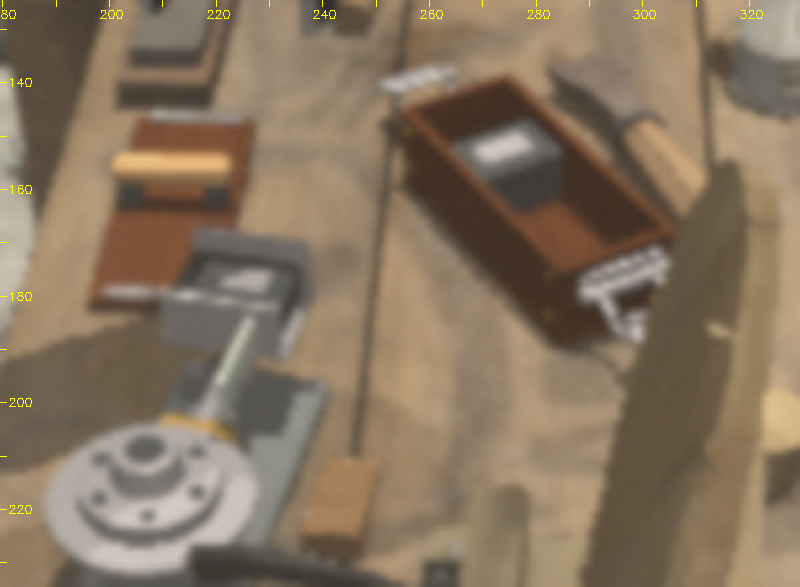

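```bash
python3 - <<'E'
from h import *
c=vision.capture("scene")
X=W(TR,0,-.14,0); 
T2=TR.copy()
pts=lambda z:[W(TR,-.0013+x,.001+y,z) for x in(-.032,.032) for y in (.0265,-.0265)]
crop(c,180,180,260,240,"sc12",pts=proj(c,pts(.100)))
for z in (.09,.1,.11): print(z,proj(c,pts(z)).round(1).tolist())
# round pan: rim left/right extremes and front, per pan top z
a=np.linspace(0,2*np.pi,60)
for z in (.06,.07,.08):
    P=np.array([[X[0]+.05*np.cos(k),X[1]+.05*np.sin(k),z] for k in a]); q=proj(c,P); print(z,"rim u",q[:,0].min().round(1),q[:,0].max().round(1),"v",q[:,1].min().round(1),q[:,1].max().round(1))
E
```

```text
0.09 [[189.0, 199.2], [195.4, 208.9], [214.1, 194.8], [221.4, 204.1]]
0.1 [[188.8, 195.5], [195.3, 205.0], [214.0, 191.2], [221.3, 200.4]]
0.11 [[188.6, 191.8], [195.1, 201.2], [213.9, 187.5], [221.3, 196.6]]
0.06 rim u 203.2 249.2 v 229.7 254.1
0.07 rim u 203.1 249.2 v 225.9 250.0
0.08 rim u 202.9 249.2 v 222.0 246.0
```

View pics/sc12.png

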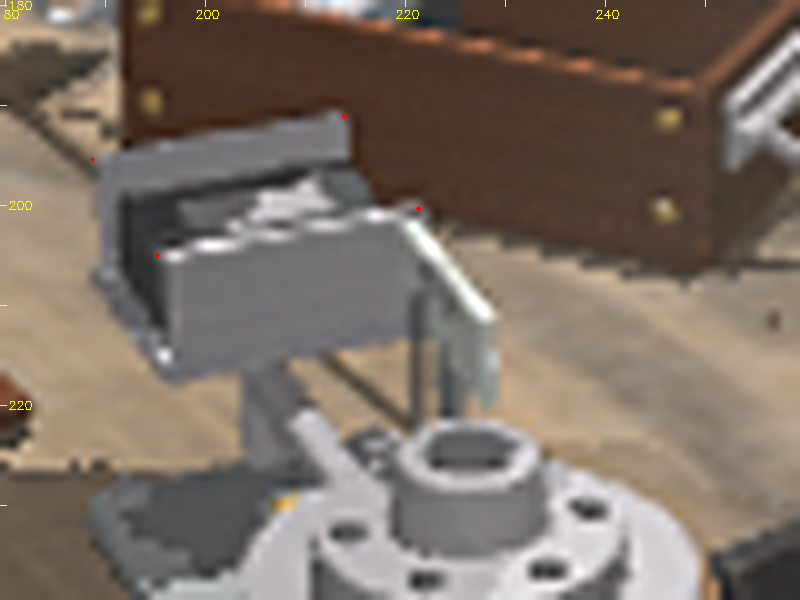

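```bash
python3 - <<'E'
from h import *
print(get_t()); order.sign_off()
E
```

```text
41.8917
the job is handed in; nothing more can be done
```

I carried out the whole task and handed the job in at 41.9 s of the 72 s allowed; there is no verdict to report.

- **Flange and weight:** The flange on the round pan measured about 67 mm across and the one on the stand about 87 mm. It was therefore the small flange, and I used the low weight. On lifting, that weight read about 4.9 N, which fits 0.45 kg.
- **Clips:** Both ended open, but my first pushes did not free them. The first round stopped early on its force limit. The second pressed up to about 38 N with the fingers, much more than the 5 to 10 N given. It freed the left clip, although I only saw that later. A further push freed the right one. The lid slid a few millimetres on the case during this.
- **Lid and weight:** The lid lies flat on the bench, handle up and clear of the case. I set the weight down on the bench near the case, let go, took it again by its two ends and laid it in the trough.
- **Last checks:** In the pictures taken after letting go, the weight lies centred between the cheeks. The cheek tops sit at the 100 mm that a level beam gives, and the round pan's rim agrees to about a pixel. The tall weight is still in the case, both flanges are in place, and the gripper is clear of everything.
- **Disagreement:** The wrist camera and the fixed cameras differed by about 3 mm in x, so I aimed the placement between the two readings.

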